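# Prove the breaker, then hold the field meter over the mains transformer

## Task

Before the hum check on the open amplifier, prove the supply's breaker: push the test button on the blue box fully in so that the lever drops, let the button go, then lift the lever back up until it stays. Then pick up the field meter from the bench by its handle, carry it upright over the heat sink and the chassis wall without touching the amplifier, and finish holding it still about a centimetre above the core of the larger transformer, centred, its long foot lined up with the core's long side and not touching. The program ends with the gripper still holding the meter there; leave everything else on the bench as it stands.

Things in the scene. Friction and masses are not known exactly. Their poses are not given: they have to be found in the camera images.
- supply: blue AC supply box, fixed, 140 (its x) x 190 (its y) x 65 mm high; origin at the centre of its underside, z up. Its top carries, at its own x, y: the breaker lever (hinge at +20, -35 mm), the round test button (-2, +35) and a round black rotary knob (+45, +45; 30 mm across, 12 mm high), which stays as it is. Two panel meters on its -x face.
- button_top (a point): centre of the top of the test button, a grey round push button 22 mm across that stands 14 mm above the box's top; moves with the button.
- test_button (a joint): how far the test button is pushed in: 0 out, 0.008 m fully home; springs back by itself; about 1.5 N to start, 4.5 N fully home. Fully home it trips the breaker (the lever tips over centre at about 5.6 mm).
- lever_hinge (a point): point on the lever's hinge line (which runs along the box's y), 72 mm above the bench.
- lever_grip (a point): point in the middle of the lever's wider end, 48 mm from the hinge: the place to pinch across its 14 mm width (along the box's y; there it is 10 mm thick; the blade below it is 12 x 8 mm). The black blade reaches 58 mm from the hinge. Moves with the lever.
- breaker_lever (a joint): breaker lever: 0 = up (set), leaning 0.2 rad past vertical to the box's +x and resting on its stop; 1.3 = dropped (tripped), leaning 1.1 rad from vertical to the box's -x, on its lower stop. It swings freely and falls by its own 80 g weight to the side it leans to; it is upright at 0.2.
- field_meter: hand-held field meter, about 0.18 kg, standing loose on its foot: grey foot 58 (its x) x 34 (its y) x 14 mm high, above it a black handle 36 (x) x 24 (y) mm up to 122 mm height. Origin at the centre of the sole (underside of the foot), z up the handle. The handle's 24 mm width can be pinched from above.
- meter_sole (a point): centre of the meter's sole, same as its origin.
- chassis: open amplifier chassis, fixed: tray 280 (its x) x 240 (its y) mm with walls up to 68 mm above the bench, floor at 22 mm. Along its +y wall stands a black heat sink 190 long x 30 mm, its top 102 mm above the bench (centre at own y +97); capacitors up to 81 mm along its -y wall. Origin at the centre of its underside on the bench.
- mains_transformer: the larger of the two transformers in the chassis, fixed: laminated steel core with flat top 64 (its x) x 42 (its y) mm, 56 mm high, paper-wound coil bulging 9 mm from each long side below the top. Origin at the centre of its underside, on the chassis floor.
- mains_transformer_top (a point): centre of the flat top of the larger transformer's core, 78 mm above the bench; axes as the transformer's.
- small_transformer: the smaller transformer, fixed in the chassis, core 44 x 28 mm, 40 mm high (top 62 mm above the bench); it is not the one to measure. Which of the two stands nearer the robot varies.
- solder_reel: bystander: grey reel, 56 mm across, 40 mm high; origin at the centre of its underside
- cleaner_jar: bystander: jar with black cap, 54 mm across, 100 mm high; origin at the centre of its underside
- screw_tin: bystander: low tin, 52 mm across, 35 mm high; origin at the centre of its underside
- screwdriver: bystander: screwdriver lying on the bench, 200 mm long; origin at mid-length, own x from handle to blade
- wrench: bystander: wrench lying on the bench, 150 mm long; origin at mid-length, own x along it
- parts_tray: bystander: open tray 120 x 100 x 40 mm; origin at the centre of its underside
- fuse_box: bystander: cardboard box 90 x 60 x 40 mm; origin at the centre of its underside

How it is judged:
By the outcome, as a careful person would: the job done as asked, in the order asked, and still so for the second after the job is handed in, while the arm keeps its last pose, push and grip.
It also fails if it takes over 64 s, if anything falls off the work surface, if the arm or the gripper's body presses on something with over 40 N, if the wrist force passes 120 N, or if a joint passes its speed limit or range.

## Robot

A 6-joint arm with a two-finger parallel gripper is mounted at the origin on the work surface. World frame = base frame: x ahead of the robot, y to its left, z up, the work surface at z = 0. Lengths are in m, angles in rad, forces in N, time in s.
With the tool pointing down it reaches from about 0.275 to 0.725 m from the base axis. Payload 15.9 kg.
Tool frame: the origin (TCP) lies where the fingers leave the gripper's body, on its centre line; the fingertips stand 73 mm ahead of it and the grasp point (between the pads) lies 54 mm ahead of it; z points along the fingers, y is the line along which they close (so a half turn about z gives the same grasp; the last joint's range is limited). The gripper opens to 85 mm and grips with 20 to 120 N. Pads are 22 mm wide; open, the fingers measure 114 mm over their backs; the gripper's body (76 mm by 85 mm) begins 54 mm behind the grasp point. The pads swing forward as they close: fully open they stand 13 mm farther back than shut.
Start: joints at [-1.261, 0.213, -0.034, 1.323, 0, 1.571], TCP at [0.152, -0.476, 0.304] pointing down, gripper open.
Joint ranges: [-2.98, 2.98], [-0.74, 1.72], [-1.14, 1.35], [-2.1, 2.04], [-1.57, 1.44], [-3.14, 3.14]. Speed limits (rad/s): [1.89, 1.89, 2.39, 2.57, 3.14, 3.14].

## Interface

Orientations are given as a rotation vector (axis times angle).
In Python, from rig import arm, vision, job_done gives the robot as it stands (arm), with the cameras (vision) and the job as plain functions.
- The arm moves only by the shell command python3 shift.py 'ROWS' [OPENING] [FORCE]. ROWS is rows parted by semicolons, their numbers by spaces, 1 to 5 of them, each of 4 numbers: dx, dy, dz in m, then a turn about the tool's z in rad; each row shifts and turns the commanded pose from where the row before left it, along the tool's axes as they then stand; what a row does not reach is not made up. A row lasts 1/8 s, in which the tool goes at most 0.0625 m and 0.188 rad, less where a joint would pass 70% of its speed; a pose out of reach is approached as far as the arm can. OPENING is the finger opening in m, set as the command begins (- or left out keeps the last). The fingers move at their own pace and stop on an object; FORCE is the grip in N (left out, the last holds). Time passes only in rows, so rows that do not move let the fingers close. It prints the time, the measured TCP pose, the force, the opening and the grip force at its end.
- arm.get_obs(): the state, without advancing time (a new reading comes with each control period).
- vision.get_image(name): name is "scene" or "side" or "wrist"; returns a dict with "frame" (420x560x3 uint8, red, green, blue), "intrinsics" (3x3 intrinsics, pixels), "pose" (4x4, takes a point from camera to world coordinates); the wrist camera has in their place "tool_from_camera" (4x4, takes a point from camera to tool coordinates, whose origin is the TCP and whose axes are the flange's). Camera axes: x right, y down, z forward; pixel columns grow to the right and rows downward; lengths in m; the calibration is good to about 2 mm. A picture is of the moment at which its call begins: read the wrist's pose just before it. There is no depth.
- job_done(): hands the job in; it is judged then, once.
The state is a dict: "clock": time; "qpos": joint angles; "dq": joint speeds; "joint_torque": joint torques, N m; "tool_pos": TCP position; "tool_rot": TCP orientation; "force": force on the tool from outside, world axes, zero at the start; "torque": the same for the moment, N m; "grip_width": finger opening in m; "grip_force": force on a finger pad.
Only numpy, scipy, OpenCV 4.12 (cv2) and the standard library are available. Lean on these libraries where they do the work, as an engineer would, in place of code of your own. Each camera call takes 0.05 s, during which the arm holds its last target. There are 200 camera calls.

## Working session

There is one attempt and no reset: what is moved stays moved. The work goes in short steps, Python scripts to look and compute and a shell command to move; the robot and the scene stay as the last step left them, time stands still between calls to the robot, and variables do not carry over. Pictures are saved under pics/ and viewed, at most 10 in all, crops included, and the job is handed in when it is done.

```bash
ls; mkdir -p pics
python3 - <<'E'
from rig import arm, vision, job_done
import cv2,numpy as np
o=arm.get_obs();print(o)
for n in("scene","side"):
    d=vision.get_image(n);f=d["frame"][:,:,::-1]
    cv2.imwrite(f"pics/{n}0.png",cv2.resize(f,(800,600),interpolation=cv2.INTER_CUBIC))
    np.savez(f"pics/{n}0.npz",**d);print(n,d["intrinsics"],d["pose"])
E
```

```text
pics
rig.py
shift.py
{'clock': 0.0, 'qpos': array([-1.26099199e+00,  2.13344109e-01, -3.50879425e-02,  1.32352652e+00,
       -1.07050410e-05,  1.57080395e+00]), 'dq': array([ 6.45651834e-04, -2.35354531e-03,  5.75010728e-05,  9.48939981e-05,
       -3.20893204e-05,  1.62861497e-03]), 'joint_torque': array([-2.67957521e-04, -6.86166930e+01,  4.87118554e+01,  1.74542970e-02,
       -1.25173437e-04, -1.50274918e-06]), 'tool_pos': array([ 0.15234735, -0.47592775,  0.3034107 ]), 'tool_rot': array([-3.10284608e+00, -4.84506985e-01,  2.98180755e-04]), 'force': array([ 0.43073515, -0.44962676,  0.31837383]), 'torque': array([ 0.01053845, -0.01575014, -0.03810885]), 'grip_force': 0.0, 'grip_width': 0.08503420161425908}
scene [[526.38420098   0.         274.62906548]
 [  0.         526.38420098 212.9516901 ]
 [  0.           0.           1.        ]] [[-0.7510977   0.47236756 -0.46121701  1.04225622]
 [ 0.66018797  0.53527071 -0.52691281  0.6966972 ]
 [-0.00202056 -0.70025292 -0.71389198  0.87461038]
 [ 0.          0.          0.          1.        ]]
side [[544.47739617   0.         274.93177116]
 [  0.         544.47739617 208.75038374]
 [  0.           0.           1.        ]] [[-0.98394617 -0.09242817  0.15266621  0.30453077]
 [-0.17786456  0.57801725 -0.79640458  1.23127579]
 [-0.01463349 -0.81077314 -0.58517755  0.90361816]
 [ 0.          0.          0.          1.        ]]
```

View pics/scene0.png

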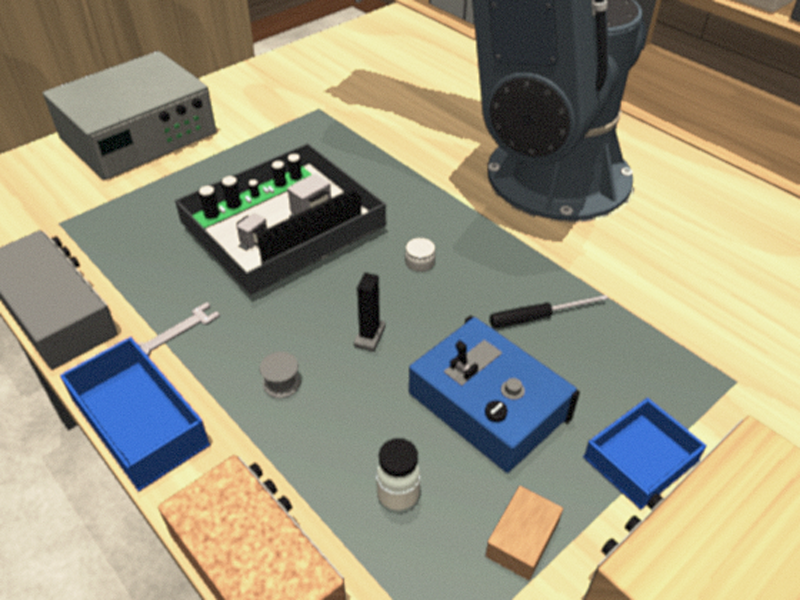

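View pics/side0.png

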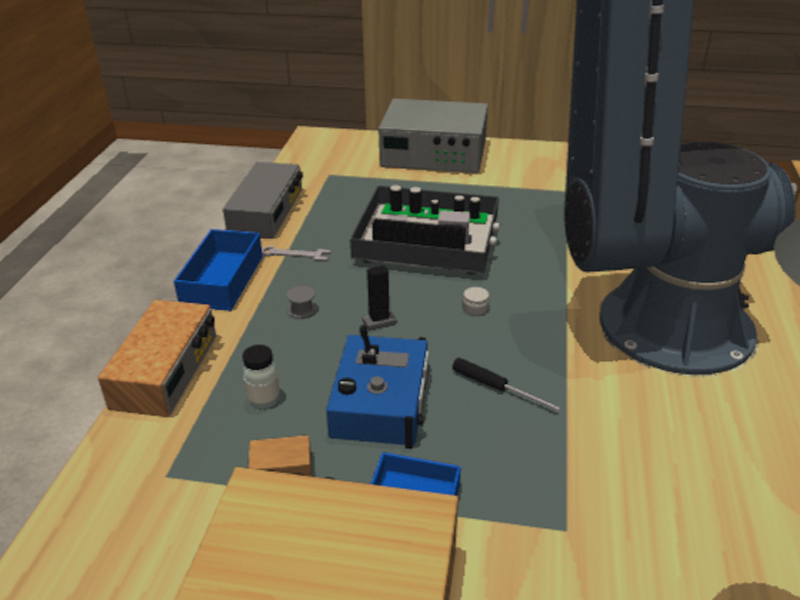

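The scene shows the supply (top corners about (470,322), (411,372), (511,448), (578,388)), the meter standing at about (369,337), and the chassis at the upper left with the larger transformer at about (310,190). I'll get rough positions first.

```bash
cat > h.py <<'E'
import numpy as np,cv2
from scipy.spatial.transform import Rotation as R
from scipy.optimize import least_squares
def ray(K,P,uv,z):
    d=P[:3,:3]@np.linalg.inv(K)@np.array([*uv,1.]);o=P[:3,3]
    return o+d*(z-o[2])/d[2]
def proj(K,P,X):
    c=(np.asarray(X)-P[:3,3])@P[:3,:3]; p=c@K.T
    return p[:,:2]/p[:,2:]
def tool(o):
    T=np.eye(4);T[:3,:3]=R.from_rotvec(o["tool_rot"]).as_matrix();T[:3,3]=o["tool_pos"];return T
def fit(views,x0):
    """views: list of (K,P,{modelpt:(u,v)}); pose x,y,yaw"""
    def f(p):
        r=[]
        for K,P,m in views:
            M=np.array(list(m.keys()));c,s=np.cos(p[2]),np.sin(p[2])
            W=np.c_[c*M[:,0]-s*M[:,1]+p[0],s*M[:,0]+c*M[:,1]+p[1],M[:,2]]
            r.append((proj(K,P,W)-np.array(list(m.values()))).ravel())
        return np.concatenate(r)
    s=least_squares(f,x0,loss="soft_l1");return s.x,f(s.x).round(1)
def wristpic(name,size=(800,600)):
    from rig import arm, vision, job_done
    o=arm.get_obs();d=vision.get_image("wrist")
    np.savez(f"pics/{name}.npz",K=d["intrinsics"],P=tool(o)@d["tool_from_camera"])
    cv2.imwrite(f"pics/{name}.png",cv2.resize(d["frame"][:,:,::-1],size,interpolation=cv2.INTER_CUBIC))
    return o,d
E
python3 - <<'E'
from h import *
d=np.load("pics/scene0.npz");e=np.load("pics/side0.npz")
def p(l,d,uv,z):print(l,ray(d["intrinsics"],d["pose"],np.array(uv)*.7,z).round(3))
for u in[(474,322),(411,372),(511,448),(578,388)]:p("sup",d,u,.065)
for u in[(353,338),(427,341),(418,417)]:p("sup side",e,u,.065)
p("btn",d,(513,384),.079);p("btn",e,(377,382),.079);p("knob",d,(496,409),.077)
p("met",d,(370,336),0.007);p("met top",d,(369,279),.122);p("met",e,(379,321),.007);p("mettop",e,(377,270),.122)
for u in[(357,344),(376,348),(383,328)]:p("foot",d,u,0.014)
for u in[(178,206),(309,147),(385,205),(253,280)]:p("ch",d,u,.068)
p("mains",d,(309,189),.078);p("mains",e,(454,216),.078)
for u in [(260,240),(360,195)]:p("sink",d,u,.102)
p("tin",d,(420,246),.035);p("jar",d,(398,455),.1);p("reel",d,(281,362),.04)
from rig import arm, vision, job_done
print(vision.get_image("wrist")["tool_from_camera"].round(3))
E
```

```text
sup [0.453 0.206 0.065]
sup [0.587 0.215 0.065]
sup [0.575 0.391 0.065]
sup [0.435 0.386 0.065]
sup side [0.57  0.216 0.065]
sup side [0.443 0.204 0.065]
sup side [0.431 0.387 0.065]
btn [0.506 0.329 0.079]
btn [0.504 0.335 0.079]
knob [0.552 0.342 0.077]
met [0.553 0.085 0.007]
met top [0.548 0.08  0.122]
met [0.551 0.088 0.007]
mettop [0.552 0.086 0.122]
foot [0.583 0.09  0.014]
foot [0.566 0.115 0.014]
foot [0.531 0.091 0.014]
ch [ 0.642 -0.322  0.068]
ch [ 0.364 -0.316  0.068]
ch [ 0.372 -0.087  0.068]
ch [ 0.649 -0.081  0.068]
mains [ 0.451 -0.199  0.078]
mains [ 0.445 -0.206  0.078]
sink [ 0.606 -0.117  0.102]
sink [ 0.414 -0.102  0.102]
tin [0.374 0.004 0.035]
jar [0.705 0.321 0.1  ]
reel [0.701 0.062 0.04 ]
[[ 0.001 -0.962 -0.273  0.069]
 [ 1.     0.001  0.    -0.001]
 [ 0.    -0.273  0.962 -0.071]
 [ 0.     0.     0.     1.   ]]
```

```bash
python3 shift.py '.034 -.036 0 0;.034 -.036 0 0;.034 -.036 0 0;.034 -.036 0 0;.034 -.036 0 0' 0
python3 shift.py '.034 -.036 0 0;.034 -.036 0 0;.034 -.036 0 0;.034 -.036 0 0;.034 -.036 0 0'
python3 shift.py '.034 -.036 0 0;.034 -.036 0 0;.034 -.036 0 0;.034 -.036 0 0;.034 -.036 0 0'
python3 shift.py '.034 -.036 0 0;.034 -.036 0 0;0 0 0 .125;0 0 0 .125;0 0 0 0'
python3 - <<'E'
from h import *
o,d=wristpic("w1");T=tool(o);print(T.round(4));P=T@d["tool_from_camera"]
for X in[(.506,.33,.079),(.552,.086,.122)]:print(proj(d["intrinsics"],P,[X])/.7)
E
```

```text
clock: 0.78
tool_pos: [0.2597, -0.2515, 0.3038]
tool_rot: [3.104, 0.484, 0.0]
force: [1.5, -0.0, -0.1]
grip_width: -0.0004
grip_force: 0.0
clock: 1.4
tool_pos: [0.3668, -0.028, 0.3039]
tool_rot: [3.104, 0.485, 0.0]
force: [0.7, -0.8, 0.2]
grip_width: 0.0003
grip_force: 0.0
clock: 2.02
tool_pos: [0.4807, 0.1754, 0.3038]
tool_rot: [-3.079, -0.533, 0.005]
force: [0.6, -0.8, 0.1]
grip_width: 0.0004
grip_force: 0.0
clock: 2.65
tool_pos: [0.553, 0.1629, 0.3049]
tool_rot: [-3.022, -0.372, 0.045]
force: [-0.1, 0.9, 0.9]
grip_width: 0.0002
grip_force: 0.0
[[ 0.9698  0.2405 -0.041   0.553 ]
 [ 0.2433 -0.9656  0.0916  0.1629]
 [-0.0176 -0.0988 -0.995   0.3049]
 [ 0.      0.      0.      1.    ]]
[[200.48423524 274.49202375]]
[[558.1738283  324.51939851]]
```

View pics/w1.png

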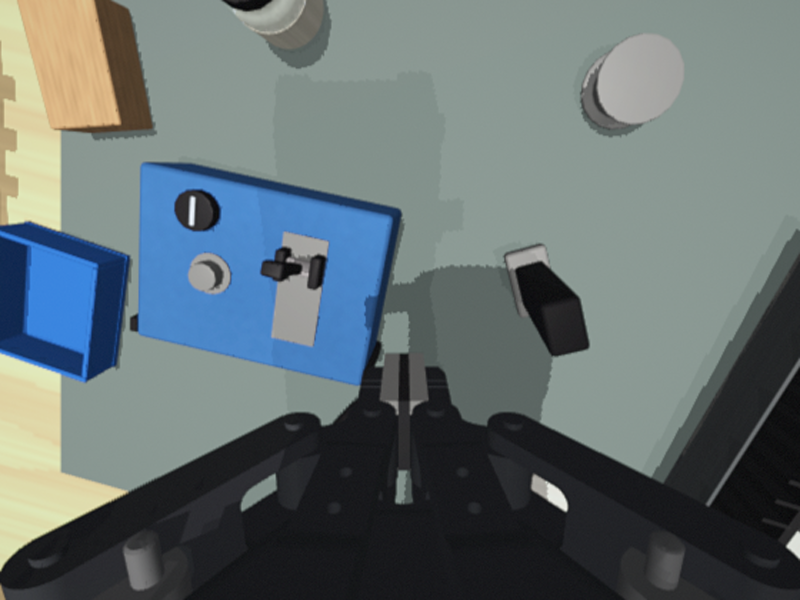

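The wrist view shows the button at (209,272), knob at (197,211), lever standing up at about (270,268), and the meter's foot at about (525,275). The tool is tilted and fell short, so I'm checking the joints.

```bash
python3 - <<'E'
from rig import arm, vision, job_done
o=arm.get_obs();print(o["qpos"].round(3),o["dq"].round(3),o["clock"])
E
python3 shift.py '0 0 0 -.18;0 0 0 -.18;0 0 0 -.18;0 0 0 -.18;0 0 0 -.18' >/dev/null
python3 shift.py '0 0 0 -.18;0 0 0 -.18;0 0 0 -.18;0 0 0 -.18;0 0 0 -.18' >/dev/null
python3 shift.py '0 0 0 -.18;0 0 0 -.18;0 0 0 -.18;0 0 0 -.18;0 0 0 -.18'
python3 - <<'E'
from h import *
from rig import arm, vision, job_done
o=arm.get_obs();print(tool(o).round(4),o["qpos"].round(3))
E
```

```text
clock: 4.58
tool_pos: [0.5521, 0.1659, 0.3054]
tool_rot: [-0.286, -3.076, -0.135]
force: [-1.7, 0.4, -1.0]
grip_width: -0.0
grip_force: 0.0
[[-0.9817  0.1859 -0.0406  0.5521]
 [ 0.1816  0.9791  0.0916  0.1659]
 [ 0.0567  0.0826 -0.995   0.3054]
 [ 0.      0.      0.      1.    ]] [0.25  0.388 0.204 1.404 0.099 0.435]
```

Joint 6 hit its limit and left a 0.1 rad tilt in the commanded pose. I can cancel it against the opposite limit, so I'll turn there in small steps.

```bash
cat > st.py <<'E'
from h import *
from rig import arm, vision, job_done
o=arm.get_obs();print(tool(o).round(4),o["qpos"].round(3),o["force"].round(1),round(o["clock"],2))
E
python3 shift.py '0 0 0 -.188;0 0 0 -.188;0 0 0 -.188;0 0 0 -.188;0 0 0 -.188' >/dev/null
python3 shift.py '0 0 0 -.188;0 0 0 -.188;0 0 0 -.188;0 0 0 -.188;0 0 0 -.188' >/dev/null
python3 shift.py '0 0 0 -.188;0 0 0 -.188;0 0 0 -.188;0 0 0 -.188;0 0 0 -.188' >/dev/null
python3 shift.py '0 0 0 -.188;0 0 0 -.188;0 0 0 -.188;0 0 0 -.188' >/dev/null
python3 st.py
python3 shift.py '0 0 0 -.05;0 0 0 0' >/dev/null
python3 st.py
```

```text
[[ 0.9719  0.2317 -0.0405  0.5521]
 [ 0.2345 -0.9678  0.0916  0.1659]
 [-0.018  -0.0985 -0.995   0.3054]
 [ 0.      0.      0.      1.    ]] [ 0.25   0.388  0.204  1.404  0.099 -3.128] [-0.3  0.2 -0.5] 6.95
[[ 0.965   0.2596 -0.0373  0.5497]
 [ 0.2619 -0.9613  0.0854  0.1745]
 [-0.0137 -0.0922 -0.9956  0.3055]
 [ 0.      0.      0.      1.    ]] [ 0.268  0.386  0.202  1.4    0.092 -3.138] [ 0.  -0.1 -0.5] 7.2
```

```bash
python3 shift.py '0 0 0 -.13;0 0 0 -.13;0 0 0 -.13;0 0 0 0' >/dev/null
python3 st.py
```

```text
[[ 0.8817  0.4719  0.0047  0.5048]
 [ 0.4718 -0.8816  0.0111  0.2742]
 [ 0.0094 -0.0075 -0.9999  0.3058]
 [ 0.      0.      0.      1.    ]] [ 0.494  0.363  0.172  1.371  0.007 -3.138] [0.1 1.3 0.1] 7.7
```

Run:
```python
from h import *
w=np.load("pics/w1.npz");s=np.load("pics/scene0.npz")
k=lambda m:{a:tuple(np.array(b)*.7) for a,b in m.items()}
W=(w["K"],w["P"],k({(.07,.095,.065):(143,163),(.07,-.095,.065):(400,211),(-.07,-.095,.065):(361,383),(-.07,.095,.065):(137,331),(.045,.045,.077):(195,210),(-.002,.035,.079):(204,274)}))
S=(s["intrinsics"],s["pose"],k({(-.07,-.095,.065):(474,322),(.07,-.095,.065):(411,372),(.07,.095,.065):(511,448),(-.07,.095,.065):(578,388),(-.002,.035,.079):(513,383)}))
for v in([W],[S],[W,S]):
    p,r=fit(v,[.51,.3,.06]);c,sn=np.cos(p[2]),np.sin(p[2])
    print(p.round(4),np.abs(r).max(),r[:12])
    for n,a in dict(btn=(-.002,.035),hinge=(.02,-.035),gripdown=(.02-.0428,-.035),gripup=(.0295,-.035)).items():print(n,(p[:2]+[c*a[0]-sn*a[1],sn*a[0]+c*a[1]]).round(4))
h=.0071
W=(w["K"],w["P"],k({(.018,.012,.122):(541,311),(.018,-.012,.122):(576,300),(-.018,-.012,.122):(589,346),(-.018,.012,.122):(553,355),(.029,.017,.014):(505,253),(.029,-.017,.014):(545,246),(-.029,.017,.014):(517,314)}))
print("meter",fit([W],[.55,.086,.1]))
```

```text
[0.5107 0.2926 0.0437] 4.5 [-1.7 -4.5 -2.1  1.   1.5  1.5  0.7  1.2  0.6 -2.  -0.  -0.1]
btn [0.5072 0.3275]
hinge [0.5323 0.2585]
gripdown [0.4895 0.2566]
gripup [0.5417 0.2589]
[0.5097 0.2949 0.0476] 4.5 [-0.3 -4.5 -3.  -4.1  0.9  0.8  0.3  0.2  0.2  0.9]
btn [0.506  0.3298]
hinge [0.5313 0.2609]
gripdown [0.4886 0.2589]
gripup [0.5408 0.2614]
[0.5102 0.2932 0.0452] 4.9 [-2.4 -4.  -2.9  1.2  1.   1.7  0.3  1.7 -0.1 -1.5 -0.7  0.3]
btn [0.5066 0.3281]
hinge [0.5317 0.2591]
gripdown [0.489  0.2572]
gripup [0.5412 0.2596]
meter (array([0.55160019, 0.08206031, 0.51657893]), array([-1.8, -5.2,  2.8, -4.1,  0.5,  2.6, -2.5,  2. , -0.7,  0.5,  0.5,
       -1.9,  0.7,  2.9]))
```

```bash
python3 shift.py '0 0 0 .149;0 0 0 .149;0 0 0 .149;.004 -.05 0 0;0 0 .05 0' >/dev/null
python3 shift.py '0 0 .05 0;0 0 .044 0;0 0 0 0'
python3 st.py
```

```text
clock: 8.7
tool_pos: [0.5074, 0.3223, 0.1597]
tool_rot: [-3.133, -0.063, -0.0]
force: [-0.5, 0.5, 1.7]
grip_width: -0.0001
grip_force: 0.0
[[ 9.992e-01  3.990e-02 -1.000e-04  5.074e-01]
 [ 3.990e-02 -9.992e-01  8.000e-03  3.223e-01]
 [ 3.000e-04 -8.000e-03 -1.000e+00  1.597e-01]
 [ 0.000e+00  0.000e+00  0.000e+00  1.000e+00]] [ 0.563  0.478 -0.028  1.06   0.007 -2.618] [-0.5  0.5  1.7] 8.7
```

Run:
```python
from h import *
from rig import arm, vision, job_done
o=arm.get_obs();d=vision.get_image("side");f=d["frame"][:,:,::-1];w=wristpic("w2")[1]["frame"][:,:,::-1]
# side crop around supply (3x) + wrist
a=cv2.resize(f[215:325,215:325],(400,400),interpolation=cv2.INTER_CUBIC)
b=cv2.resize(w,(400,300))
im=np.zeros((400,800,3),np.uint8);im[:,:400]=a;im[:300,400:]=b;cv2.imwrite("pics/c1.png",im)
```

```text
(no output)
```

View pics/c1.png

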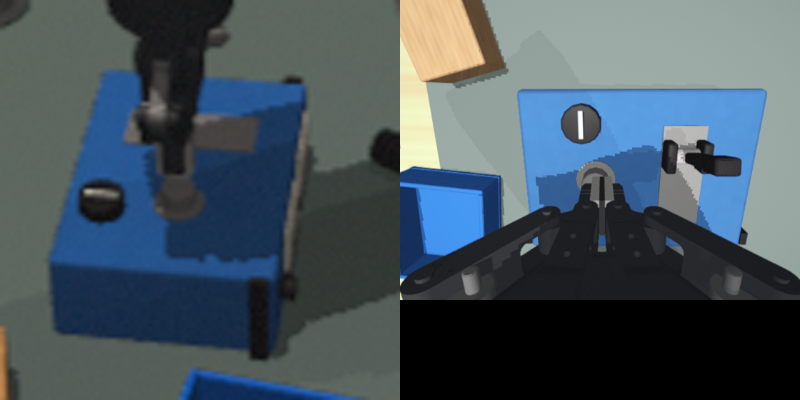

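The side crop and wrist view show the closed fingertips just above the button, about 3–4 mm short in y.

```bash
python3 shift.py '0 -.004 .004 0;0 0 .004 0;0 0 .004 0;0 0 0 0' | egrep 'pos|force'
python3 shift.py '0 0 .003 0;0 0 0 0' | egrep 'pos|force'
python3 shift.py '0 0 .001 0;0 0 0 0' | egrep 'pos|force'
```

```text
tool_pos: [0.5087, 0.3279, 0.1503]
force: [0.2, 0.4, 2.1]
grip_force: 0.8
tool_pos: [0.5087, 0.3279, 0.1473]
force: [0.4, 0.8, 3.4]
grip_force: 1.4
tool_pos: [0.5087, 0.3279, 0.1464]
force: [0.5, 1.1, 3.3]
grip_force: 1.6
```

```bash
python3 shift.py '0 0 .0015 0;0 0 0 0' | egrep 'pos|force'
python3 shift.py '0 0 .0015 0;0 0 0 0' | egrep 'pos|force'
python3 shift.py '0 0 .001 0;0 0 0 0' | egrep 'pos|force'
```

```text
tool_pos: [0.5087, 0.3279, 0.1448]
force: [1.2, 0.9, 4.1]
grip_force: 1.9
tool_pos: [0.5087, 0.3279, 0.1436]
force: [-0.4, 0.5, 8.1]
grip_force: 3.9
tool_pos: [0.5089, 0.3281, 0.1434]
force: [-1.9, -2.8, 17.8]
grip_force: 9.0
```

```bash
python3 shift.py '0 0 -.03 0;0 0 -.035 0;-.012 .035 0 0;-.011 .035 0 0;0 0 0 0' .035 | egrep 'pos|force'
python3 - <<'E'
from h import *
o,d=wristpic("w3");print(tool(o).round(4))
P=tool(o)@d["tool_from_camera"]
print("pred grip/hinge px",proj(d["intrinsics"],P,[(.489,.2572,.094),(.5317,.2591,.072)])/.7)
E
```

```text
tool_pos: [0.4875, 0.2543, 0.2063]
force: [0.3, 0.0, -0.8]
grip_force: 0.0
[[ 0.9992  0.0401  0.0036  0.4875]
 [ 0.0401 -0.9991  0.0101  0.2543]
 [ 0.004  -0.0099 -0.9999  0.2063]
 [ 0.      0.      0.      1.    ]]
pred grip/hinge px [[400.60534779 332.92679197]
 [400.89362031 231.40044677]]
```

View pics/w3.png

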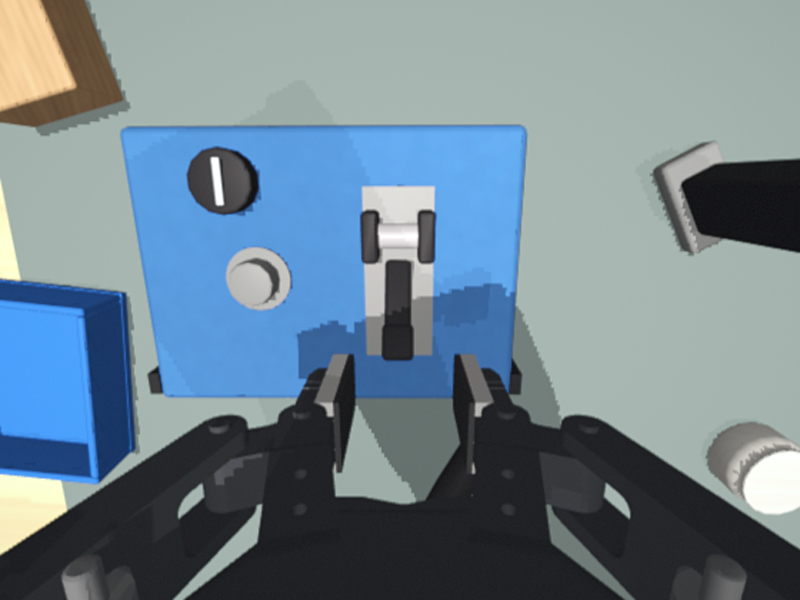

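The lever is down, with its grip at (398,340), and the button is back out at (255,280). The fingers straddle the lever, so I'll descend and pinch.

```bash
python3 shift.py '0 -.003 .03 0;0 0 .028 0;0 0 0 0' .035 20| egrep 'pos|force|width'
python3 shift.py '0 0 0 0;0 0 0 0;0 0 0 0' 0 20| egrep 'pos|force|width'
python3 st.py
```

```text
tool_pos: [0.4874, 0.26, 0.1466]
force: [0.5, 0.2, 0.7]
grip_width: 0.0352
grip_force: 0.0
tool_pos: [0.4887, 0.2584, 0.1494]
force: [-0.7, -16.5, 1.0]
grip_width: 0.0135
grip_force: 20.4
[[ 0.9992  0.0408  0.0056  0.4887]
 [ 0.0407 -0.9991  0.0074  0.2584]
 [ 0.0058 -0.0072 -1.      0.1494]
 [ 0.      0.      0.      1.    ]] [ 0.485  0.39  -0.192  0.98   0.004 -2.698] [ -0.7 -16.5   1. ] 11.97
```

```bash
python3 shift.py '0 .0015 0 0;.0068 0 -.0095 0;.0088 0 -.0075 0;0 0 0 0'| egrep 'pos|force|width'
python3 shift.py '.0104 0 -.0053 0;.0114 0 -.0027 0;.0116 0 0 0;0 0 0 0'| egrep 'pos|force|width'
```

```text
tool_pos: [0.505, 0.2586, 0.1673]
force: [-2.8, -7.7, 3.2]
grip_width: 0.0135
grip_force: 20.6
tool_pos: [0.5387, 0.26, 0.1753]
force: [-1.1, -6.6, 3.8]
grip_width: 0.0133
grip_force: 20.1
```

```bash
python3 shift.py '.002 0 0.0005 0;0 0 0 0'| egrep 'pos|force|width'
python3 shift.py '0 0 0 0;0 0 0 0;0 0 0 0' .035| egrep 'pos|force|width'
python3 shift.py '0 0 -.035 0;0 0 -.04 0;0 0 -.04 0;0 0 0 0'| egrep 'pos|force|width'
python3 - <<'E'
from h import *
from rig import arm, vision, job_done
d=vision.get_image("side");f=d["frame"][:,:,::-1];o,w=wristpic("w4")
a=cv2.resize(f[190:320,215:345],(400,400),interpolation=cv2.INTER_CUBIC)
im=np.zeros((400,800,3),np.uint8);im[:,:400]=a;im[:300,400:]=cv2.resize(w["frame"][:,:,::-1],(400,300));cv2.imwrite("pics/c2.png",im)
print(tool(o).round(4))
E
```

```text
tool_pos: [0.5403, 0.2601, 0.175]
force: [-0.9, -7.6, 4.2]
grip_width: 0.0131
grip_force: 20.3
tool_pos: [0.5395, 0.2605, 0.1736]
force: [0.6, 0.1, -0.5]
grip_width: 0.0352
grip_force: 0.0
tool_pos: [0.5398, 0.2596, 0.2915]
force: [-0.1, -0.6, -0.3]
grip_width: 0.0353
grip_force: 0.0
[[ 0.9991  0.0421  0.0069  0.5393]
 [ 0.0421 -0.999   0.0122  0.2594]
 [ 0.0074 -0.0119 -0.9999  0.2894]
 [ 0.      0.      0.      1.    ]]
```

View pics/c2.png

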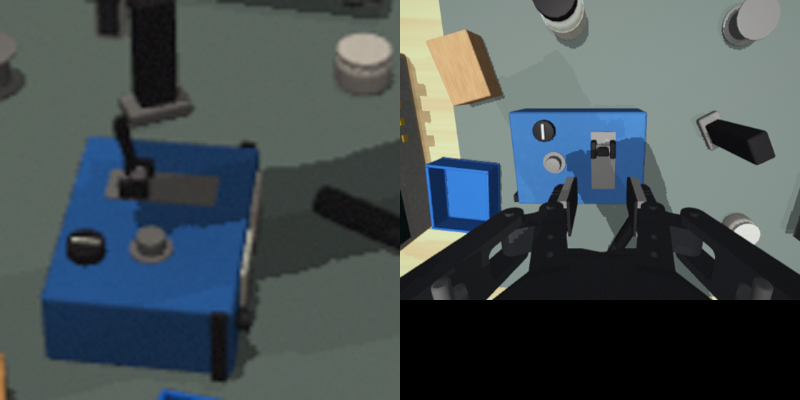

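The lever is back up, leaning toward +x and staying there, and the button is out. Next is the meter.

```bash
python3 shift.py '0 .044 0 0;.003 .044 0 0;0 .043 0 0;0 .043 0 0;0 0 0 .178' .06|egrep 'pos'
python3 shift.py '0 0 0 .178;0 0 0 .178;0 0 0 .178;0 0 0 .178;0 0 0 .178' >/dev/null
python3 shift.py '0 0 0 .178;0 0 0 .178;0 0 0 .178;0 0 0 .178;0 0 0 .178' >/dev/null
python3 shift.py '0 0 0 .178;0 0 0 .178;0 0 0 .178;0 0 0 .178;0 0 0 0' |egrep 'pos'
python3 - <<'E'
from h import *
from rig import arm, vision, job_done
o,d=wristpic("w5");print(tool(o).round(4),o["qpos"].round(3))
E
```

```text
tool_pos: [0.5487, 0.0827, 0.2851]
tool_pos: [0.5487, 0.0853, 0.2853]
[[-0.8705 -0.4921  0.0029  0.5487]
 [-0.4921  0.8705  0.0108  0.0853]
 [-0.0078  0.008  -0.9999  0.2853]
 [ 0.      0.      0.      1.    ]] [ 0.15   0.328  0.071  1.31   0.01  -0.365]
```

View pics/w5.png

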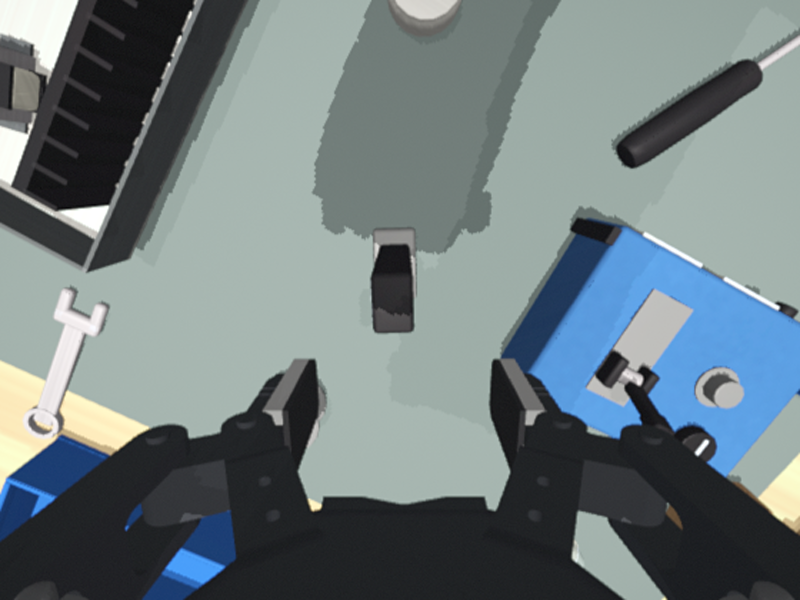

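Run:
```python
from h import *
from rig import arm, vision, job_done
w=np.load("pics/w5.npz")
m={(-.018,-.012,.122):(373,332),(-.018,.012,.122):(413,331),(.018,-.012,.122):(373,276),(.018,.012,.122):(411,276),(.029,-.017,.014):(374,229),(.029,.017,.014):(415,229)}
W=(w["K"],w["P"],{a:tuple(np.array(b)*.7) for a,b in m.items()})
p,r=fit([W],[.55,.085,-2.6]);print(p.round(4),r)
o=arm.get_obs();T=tool(o);print(T[:3,:3].T@(np.r_[p[:2],.146]-T[:3,3]), p[2]-np.arctan2(T[1,0],T[0,0]))
```

```text
[ 0.5451  0.0935 -2.6312] [ 44.1   1.7 -13.1   2.4  45.3  -2.  -11.8  -2.   41.2   0.2 -17.9   0.1]
[0.00022753 0.00786792 0.13953989] -0.0071777788795257536
```

Run:
```python
from h import *
from rig import arm, vision, job_done
w=np.load("pics/w5.npz")
m={(-.018,.012,.122):(373,332),(-.018,-.012,.122):(413,331),(.018,.012,.122):(373,276),(.018,-.012,.122):(411,276),(.029,.017,.014):(374,229),(.029,-.017,.014):(415,229)}
W=(w["K"],w["P"],{a:tuple(np.array(b)*.7) for a,b in m.items()})
p,r=fit([W],[.55,.085,-2.6]);print(p.round(4),r)
o=arm.get_obs();T=tool(o);print(T[:3,:3].T@(np.r_[p[:2],.146]-T[:3,3]), p[2]-np.arctan2(T[1,0],T[0,0]))
```

```text
[ 0.5514  0.0823 -2.6234] [-0.7  1.8  0.6  2.3 -1.7 -1.9  2.2 -2.1 -0.9  0.2  0.8  0.1]
[ 0.00028633 -0.00499313  0.13943903] 0.0006323365703440054
```

```bash
python3 shift.py '0 -.0055 .04 0;0 0 .04 0;0 0 .04 0;0 0 .019 0;0 0 0 0' .06|egrep 'pos|force'
python3 shift.py '0 0 0 0;0 0 0 0;0 0 0 0;0 0 0 0' 0 40|egrep 'pos|force|width'
```

```text
tool_pos: [0.5514, 0.0819, 0.1458]
force: [-0.4, 0.1, 0.5]
grip_force: 0.0
tool_pos: [0.5531, 0.0821, 0.1484]
force: [-0.5, -0.8, 6.9]
grip_width: 0.0234
grip_force: 39.9
```

```bash
python3 shift.py '0 0 -.02 0;0 0 -.04 0;0 0 -.04 0;0 0 -.04 0;0 0 0 0'|egrep 'pos|force|width'
python3 shift.py '0 0 0 .172;0 0 0 .172;0 0 0 .172;0 0 0 0'|egrep 'pos|force|width'
python3 shift.py '.008 -.04 0 0;.008 -.04 0 0;.008 -.04 0 0;.008 -.04 0 0;.01 -.04 0 0'|egrep 'pos|force|width'
python3 shift.py '0 0 0 0;0 0 0 0' >/dev/null
python3 - <<'E'
from h import *
from rig import arm, vision, job_done
o,d=wristpic("w6");print(tool(o).round(4),o["qpos"].round(3))
E
```

```text
tool_pos: [0.5529, 0.0806, 0.2905]
force: [-0.4, -0.2, -2.3]
grip_width: 0.0232
grip_force: 39.1
tool_pos: [0.5515, 0.0805, 0.2866]
force: [0.7, -0.8, -1.0]
grip_width: 0.0237
grip_force: 39.0
tool_pos: [0.5088, -0.1206, 0.2845]
force: [1.2, 0.3, -1.9]
grip_width: 0.0233
grip_force: 39.9
[[-1.     -0.      0.0044  0.5092]
 [ 0.      0.9999  0.0113 -0.1192]
 [-0.0044  0.0113 -0.9999  0.2847]
 [ 0.      0.      0.      1.    ]] [-0.236  0.263 -0.018  1.288  0.012 -0.236]
```

View pics/w6.png

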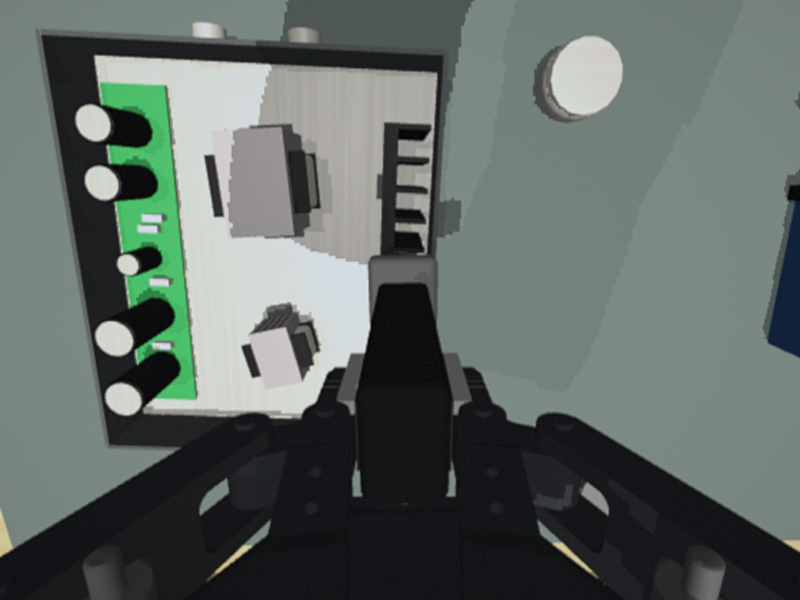

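The larger transformer's top is around (262,180), and the meter's foot front edge is at (370–437,257). I need a closer crop for the core corners.

Run:
```python
import cv2
f=cv2.imread("pics/w6.png")[100:250,190:390]
cv2.imwrite("pics/c3.png",cv2.resize(f,(800,600),interpolation=cv2.INTER_CUBIC))
```

```text
(no output)
```

View pics/c3.png

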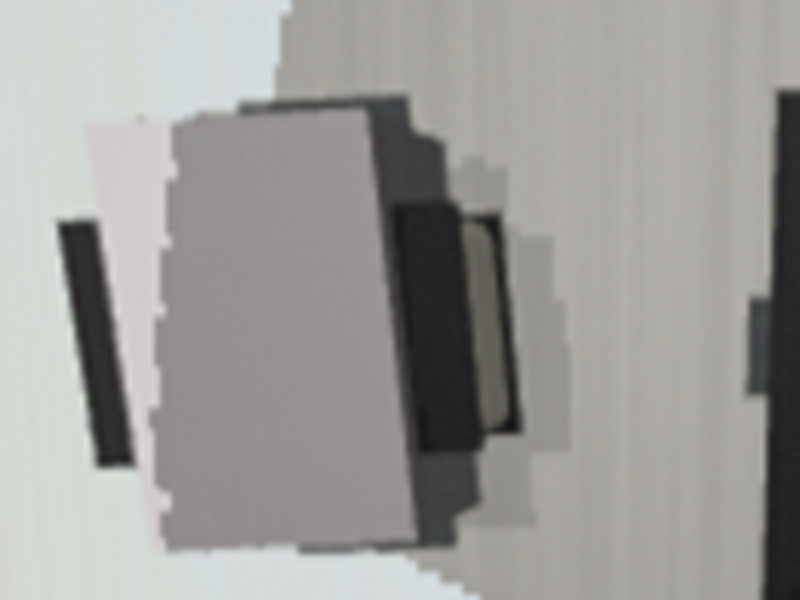

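Run:
```python
from h import *
from rig import arm, vision, job_done
w=np.load("pics/w6.npz");K,P=w["K"],w["P"]
k=lambda m:{a:tuple(np.array(b)*.7) for a,b in m.items()}
m={(-.032,-.021,.078):(211.8,130.5),(-.032,.021,.078):(282.5,127.5),(.032,.021,.078):(293.8,235.5),(.032,-.021,.078):(230,238)}
p,r=fit([(K,P,k(m))],[.45,-.2,0]);print("core",p.round(4),r)
for n,c,a,b in(("w5",394,222,285),("w6",403,248,300)):
    g=cv2.cvtColor(cv2.imread(f"pics/{n}.png"),cv2.COLOR_BGR2GRAY);print(n,g[a:b:2,c-3:c+4].mean(1).astype(int))
    if n=="w6":
        print([int(v) for v in g[262:268,355:452:2].mean(0)]); print([int(v) for v in g[290:300,350:460:2].mean(0)])
        print("handle rows",[int(v) for v in g[350:362,340:470:3].mean(0)])
# predicted foot edges if meter centred on tool axis, sole .148 below TCP
o=arm.get_obs();T=tool(o)
for nm,X in dict(sole=(.029,.017,.148),soleL=(.029,-.017,.148),ftop=(.029,.017,.134),ftopL=(.029,-.017,.134),hb=(.018,.012,.134),ht=(.018,.012,.026),htL=(.018,-.012,.026)).items():
    print(nm,proj(K,P,[T[:3,:3]@X+T[:3,3]])/.7)
```

```text
core [ 0.4451 -0.208   0.0456] [ 0.2  0.2 -0.  -0.   0.6 -0.3 -0.9  0.1]
w5 [122 123 121  95 117 140 146 145 145 146 141  83  23  22  23  23  23  24
  23  25  22  23  24  22  24  25  33  41  47  48  48  48]
w6 [ 21  27  49  40  56  69  86  95 101 103 102 102 101 101 101 101 103  76
  25  12  13  13  14  14  12  14]
[217, 217, 194, 195, 195, 195, 160, 75, 88, 100, 100, 101, 100, 100, 100, 101, 100, 100, 99, 100, 99, 100, 100, 100, 100, 100, 100, 101, 100, 100, 99, 100, 100, 100, 100, 100, 100, 100, 93, 83, 75, 90, 127, 125, 125, 125, 125, 125, 125]
[218, 217, 217, 217, 217, 218, 218, 217, 219, 173, 83, 93, 102, 73, 17, 10, 13, 13, 12, 13, 13, 14, 13, 13, 14, 12, 14, 13, 14, 13, 12, 14, 13, 13, 13, 14, 13, 13, 13, 33, 79, 87, 78, 79, 119, 126, 125, 125, 125, 125, 125, 125, 125, 125, 125]
handle rows [216, 217, 217, 171, 117, 120, 119, 122, 77, 12, 12, 13, 14, 14, 14, 13, 13, 12, 14, 14, 13, 13, 13, 14, 14, 14, 13, 13, 13, 13, 13, 14, 14, 12, 41, 90, 91, 91, 91, 94, 122, 125, 125, 125]
sole [[436.36651695 259.88661685]]
soleL [[369.80144374 259.8197186 ]]
ftop [[438.49612578 265.18931355]]
ftopL [[367.61867461 265.11813312]]
hb [[427.70342557 287.43283291]]
ht [[451.21836409 393.69309888]]
htL [[353.97981136 393.59716659]]
```

```bash
python3 shift.py '.021 -.03 0 -.0456;.0213 -.0292 0 0;.0218 -.029 0 0;0 0 0 0;0 0 0 0'|egrep 'pos|force|width'
python3 - <<'E'
from h import *
from rig import arm, vision, job_done
t=[]
for i in range(4):
    t.append(tool(arm.get_obs()));d=vision.get_image("wrist")
T=np.mean(t,0);print(T.round(4),np.std(t,0)[:3,3])
print("sole",T[:3,:3]@[.002,0,.148]+T[:3,3],"err tool axes",T[:3,:3].T@(np.array([.4451,-.208,.088])-T[:3,3])-[.002,0,.148],"yaw",np.arctan2(-T[1,0],-T[0,0]))
np.savez("pics/w7.npz",K=d["intrinsics"],P=t[-1]@d["tool_from_camera"],f=d["frame"])
E
```

```text
tool_pos: [0.4481, -0.2086, 0.2836]
force: [-0.0, 0.1, -1.7]
grip_width: 0.0234
grip_force: 40.2
[[-0.999  -0.0449  0.0048  0.4482]
 [-0.0449  0.9989  0.0112 -0.2085]
 [-0.0053  0.011  -0.9999  0.2836]
 [ 0.      0.      0.      1.    ]] [5.43865853e-05 6.18814632e-05 3.19361304e-05]
sole [ 0.44692504 -0.20690777  0.13559438] err tool axes [ 0.00212291 -0.00153232  0.04756988] yaw 0.04490000897986249
```

```bash
python3 shift.py '.002 -.0015 0 0;0 0 .016 0;0 0 .016 0;0 0 .013 0;0 0 0 0'|egrep 'pos|force|width'
python3 - <<'E'
from h import *
from rig import arm, vision, job_done
im=np.zeros((600,800,3),np.uint8)
s=vision.get_image("scene");e=vision.get_image("side");o=arm.get_obs();w=vision.get_image("wrist")
T=tool(o);print(T.round(4),o["clock"])
print("err",T[:3,:3].T@(np.array([.4451,-.208,.088])-T[:3,3])-[.002,0,.148])
cv=lambda d:d["frame"][:,:,::-1]
M=np.array([(.4451,-.208)]);c,sn=np.cos(.0456),np.sin(.0456);Rz=np.array([[c,-sn],[sn,c]])
def put(d,P,cx,cy,wd,ht,sc,ox,oy,draw=True):
    f=cv2.resize(cv(d)[cy:cy+ht,cx:cx+wd],None,fx=sc,fy=sc,interpolation=cv2.INTER_CUBIC)
    im[oy:oy+f.shape[0],ox:ox+f.shape[1]]=f
    q=np.array([(a,b) for a,b in((-.032,-.021),(.032,-.021),(.032,.021),(-.032,.021))])@Rz.T+M
    px=proj(d["intrinsics"],P,np.c_[q,np.full(4,.078)]);print(px.round(1))
put(s,s["pose"],165,90,100,75,4,0,0)
put(e,e["pose"],265,100,100,75,4,400,0)
put(w,T@w["tool_from_camera"],140,105,280,210,1.4286,0,300)
np.savez("pics/fin.npz",s=s["frame"],e=e["frame"],w=w["frame"])
cv2.imwrite("pics/c4.png",im)
E
```

```text
tool_pos: [0.4456, -0.2102, 0.2379]
force: [-0.2, -0.1, -1.4]
grip_width: 0.0234
grip_force: 40.1
[[-0.9991 -0.0433  0.0049  0.4461]
 [-0.0432  0.999   0.0109 -0.2104]
 [-0.0054  0.0107 -0.9999  0.239 ]
 [ 0.      0.      0.      1.    ]] 21.475
err [-0.00031985  0.00086813  0.00302444]
[[220.4 121. ]
 [200.7 131.6]
 [211.4 139. ]
 [231.1 128.1]]
[[328.7 148. ]
 [307.8 146.9]
 [306.6 153.8]
 [327.9 154.9]]
[[255.1 172.6]
 [257.2 249.9]
 [308.1 249.6]
 [310.  172.4]]
```

View pics/c4.png

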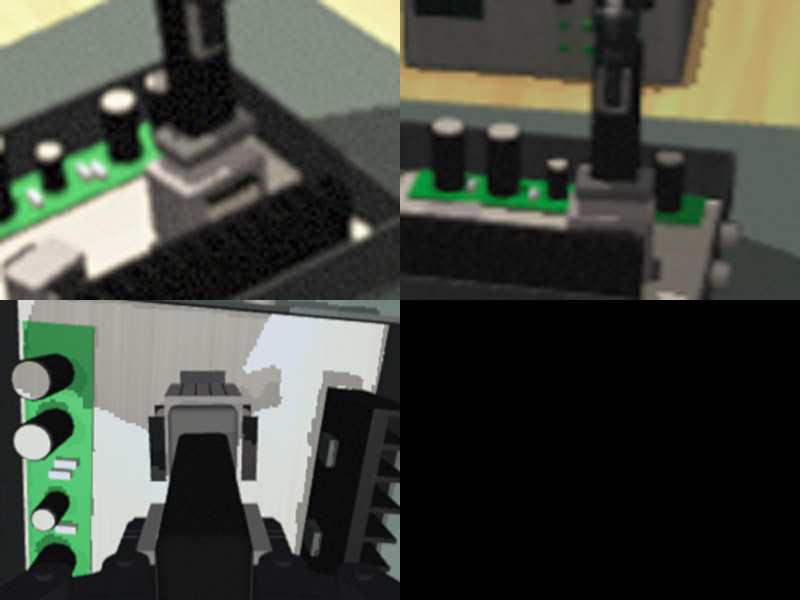

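The foot sits centred and square over the core (foot x 168–238, core 164–242 in the wrist view), about 13 mm up. I'll lower it 3 mm and let it settle.

```bash
python3 shift.py '0 .0003 .003 0;0 0 0 0;0 0 0 0;0 0 0 0'|egrep 'pos|force|width'
python3 shift.py '0 0 0 0;0 0 0 0;0 0 0 0;0 0 0 0'|egrep 'pos|force|width'
python3 - <<'E'
from h import *
from rig import arm, vision, job_done
o=arm.get_obs();T=tool(o);e=T[:3,:3].T@(np.array([.4451,-.208,.088])-T[:3,3])-[.002,0,.148]
print(e,o["dq"].round(3))
E
```

```text
tool_pos: [0.446, -0.2101, 0.2357]
force: [-0.2, 0.2, -1.4]
grip_width: 0.0233
grip_force: 40.2
tool_pos: [0.4459, -0.2101, 0.2356]
force: [0.3, 0.5, -2.5]
grip_width: 0.0235
grip_force: 40.2
[-0.00049578  0.00052997 -0.00039614] [ 0.001 -0.002 -0.001  0.    -0.     0.003]
```

```bash
python3 -c "
from rig import arm, vision, job_done
print(job_done())"
```

```text
the job is handed in; nothing more can be done
None
```

I handed in the job: the breaker tripped and was reset with its lever standing up, and the gripper is holding the meter still, centred and square about 1 cm above the larger transformer's core (from pose and calibration, good to about 2 mm).

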